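# Gauge the gap beside the oak egg shelf with spacers

### The job

The oak shelf shifts sideways, so find the beech spacer that just fits the gap between its right-hand end and the white panel next to it: work up from the thinnest, trying each a good way down in the gap, until one goes in with hardly any play. Leave that one upright in the gap, fully down on the worktop and wholly between shelf and panel, and stand all the others back in the sloping rack, leaning on its boards. Do not force a spacer, and leave the egg cups, the tray and the other kitchen things as they stand.

Things in the scene. Friction and masses are not known exactly. Their poses are not given: they have to be found in the camera images.
- shelf: Low fixed oak shelf on the worktop, 200 deep (x) x 380 wide (y) x 120 high; origin at the centre of its underside, x to the back, y to its left end. Its right-hand end is the upright plane y = -190 in this frame, top edge rounded 3. The egg cooker, lid and salt shaker stand on its deck (top at 120).
- gap_mouth (a point): Top edge of the shelf's right-hand end at mid-depth, shelf frame (0, -190, 120). The gap starts at this end and reaches 9 to 18 towards the shelf's -y, to the parallel face of a white panel; it is 200 long (along x), open at top and front, 120 deep down to the bare worktop. Just one of the 8, 12 and 16 spacers fits it with 1.6 of play; the next thinner has 5.6, a thicker one does not go in.
- tray (a joint): Slide of the shallow pull-out oak tray below the deck (m): 0 as it stands at the start, pulled out so that it reaches 206 in front of the shelf's centre (its handle 228); grows as it is pulled further out. Carries the egg cups.
- stand: Fixed plywood rack, 176 deep (x), 210 wide (y), 104 high; origin on the underside. Two boards, 158 wide, lean 30 degrees to +y, up along (0, 0.5, 0.866); each has two places side by side, x = -38 and 38, for spacers leaning on its upper face, foot on a ledge square to it. Board face meets ledge at y = -47.5 and 47.5, z = 22; boards 95 long, ledges 34 wide with a low lip; 75 of a spacer shows, top at 180.
- spacer_8: The thinnest of four loose reddish-brown beech spacer plates of equal face size: 8 thick (along y), 60 wide (x), 170 long (z), about 57 g, lower edges rounded 2.5; starts in any place of the rack. Origin: middle of the lower edge of the face that rests on the board, the plate lies at y = -8 to 0; z points to the upper end.
- spacer_8_foot (a point): Middle of the lower end of the 8 mm spacer, at y = -4 in its frame.
- spacer_12: The second thinnest of four loose reddish-brown beech spacer plates of equal face size: 12 thick (along y), 60 wide (x), 170 long (z), about 86 g, lower edges rounded 2.5; starts in any place of the rack. Origin: middle of the lower edge of the face that rests on the board, the plate lies at y = -12 to 0; z points to the upper end.
- spacer_12_foot (a point): Middle of the lower end of the 12 mm spacer, at y = -6 in its frame.
- spacer_16: The third of four loose reddish-brown beech spacer plates of equal face size: 16 thick (along y), 60 wide (x), 170 long (z), about 114 g, lower edges rounded 2.5; starts in any place of the rack. Origin: middle of the lower edge of the face that rests on the board, the plate lies at y = -16 to 0; z points to the upper end.
- spacer_16_foot (a point): Middle of the lower end of the 16 mm spacer, at y = -8 in its frame.
- spacer_20: The thickest of four loose reddish-brown beech spacer plates of equal face size: 20 thick (along y), 60 wide (x), 170 long (z), about 143 g, lower edges rounded 2.5; starts in any place of the rack. Origin: middle of the lower edge of the face that rests on the board, the plate lies at y = -20 to 0; z points to the upper end.
- spacer_20_foot (a point): Middle of the lower end of the 20 mm spacer, at y = -10 in its frame.
- panel_a: One of three fixed low white panels that part the worktop into bays: 200 deep (x), 120 high, of different thickness, 14 to 30 (y), top edges rounded 3; origin at the centre of its underside, axes parallel to the shelf's. Any of the three may stand at the shelf's right-hand end, its middle plane 24.6 beyond that end, so the gap differs from case to case.
- panel_b: One of three fixed low white panels that part the worktop into bays: 200 deep (x), 120 high, of different thickness, 14 to 30 (y), top edges rounded 3; origin at the centre of its underside, axes parallel to the shelf's. Any of the three may stand at the shelf's right-hand end, its middle plane 24.6 beyond that end, so the gap differs from case to case.
- panel_c: One of three fixed low white panels that part the worktop into bays: 200 deep (x), 120 high, of different thickness, 14 to 30 (y), top edges rounded 3; origin at the centre of its underside, axes parallel to the shelf's. Any of the three may stand at the shelf's right-hand end, its middle plane 24.6 beyond that end, so the gap differs from case to case.
- egg_cup_1: White porcelain egg cup, 49 across, 56 high, in the pulled-out tray, its foot 18 above the worktop; origin at the middle of its foot. Not to be disturbed.
- egg_cup_2: White porcelain egg cup, 49 across, 56 high, in the pulled-out tray, its foot 18 above the worktop; origin at the middle of its foot. Not to be disturbed.
- egg_cup_3: White porcelain egg cup, 49 across, 56 high, in the pulled-out tray, its foot 18 above the worktop; origin at the middle of its foot. Not to be disturbed.
- egg_cup_4: White porcelain egg cup, 49 across, 56 high, in the pulled-out tray, its foot 18 above the worktop; origin at the middle of its foot. Not to be disturbed.
- egg_cooker: Black egg cooker, round, 156 across and 162 high, with a press button in front, on the shelf's deck; origin at the middle of its underside. Not to be disturbed.
- pepper_mill: Glass and steel pepper mill, 54 across and 154 high, on the worktop between shelf and rack, towards the robot; origin at the middle of its foot. Not to be disturbed.
- steel_lid: Stainless steel pot lid with a knob, 90 across and 38 high, on the deck; origin at the middle of its underside. Not to be disturbed.
- salt_shaker: Small white salt shaker, 42 across, 58 high, on the deck 65 to 78 from the shelf's right-hand end; origin at the middle of its foot. Not to be disturbed.
There are look-alikes about, which are no part of the job. Leave any black look-alike of the spacer_12 alone.

How it is judged (in metres and radians):
On the way, in this order (a step that is already met when the one before it is completed fails the run):
1. the thinnest spacer (8 mm) has been tried: its foot at least 20 mm down in the gap (x of spacer_8_foot in the frame of shelf between -0.1 and 0.1 m and y of spacer_8_foot in the frame of shelf between -0.212 and -0.19 m and z of spacer_8_foot in the frame of shelf below 0.1 m), for 0.2 s.
2. the 12 mm spacer has been tried, its foot at least 20 mm down in the gap; or, if the 8 mm one just fits, that one stands in the gap, let go (((x of spacer_12_foot in the frame of shelf between -0.1 and 0.1 m and y of spacer_12_foot in the frame of shelf between -0.212 and -0.19 m and z of spacer_12_foot in the frame of shelf below 0.1 m) or (y of panel_a in the frame of shelf below -0.15 m and x of spacer_8_foot in the frame of shelf between -0.075 and 0.075 m and y of spacer_8_foot in the frame of shelf between -0.212 and -0.19 m and z of spacer_8_foot in the frame of shelf below 0.006 m and angle between spacer_8's own z axis and vertical below 0.12 rad and contact force between the fingers and spacer_8 below 0.1 N and linear speed of spacer_8 below 0.02 m/s))), for 0.2 s.
At the end, for the whole second after the job is handed in: The spacer that just fits (1.6 mm of play) stands in the gap, let go and at rest: foot under 6 mm above the worktop, within 7 degrees of upright, middle within 75 mm of the gap's mid-length. The other three stand at rest in the sloping rack, leaning 17 to 43 degrees (((y of panel_a in the frame of shelf below -0.15 m and x of spacer_8_foot in the frame of shelf between -0.075 and 0.075 m and y of spacer_8_foot in the frame of shelf between -0.212 and -0.19 m and z of spacer_8_foot in the frame of shelf below 0.006 m and angle between spacer_8's own z axis and vertical below 0.12 rad and contact force between the fingers and spacer_8 below 0.1 N and linear speed of spacer_8 below 0.02 m/s and (x of spacer_12_foot in the frame of stand between -0.06 and 0.06 m and y of spacer_12_foot in the frame of stand between -0.085 and 0.055 m and z of spacer_12_foot in the frame of stand between 0.012 and 0.05 m and angle between spacer_12's own z axis and vertical between 0.3 and 0.75 rad and contact force between the fingers and spacer_12 below 0.1 N and linear speed of spacer_12 below 0.02 m/s) and (x of spacer_16_foot in the frame of stand between -0.06 and 0.06 m and y of spacer_16_foot in the frame of stand between -0.085 and 0.055 m and z of spacer_16_foot in the frame of stand between 0.012 and 0.05 m and angle between spacer_16's own z axis and vertical between 0.3 and 0.75 rad and contact force between the fingers and spacer_16 below 0.1 N and linear speed of spacer_16 below 0.02 m/s) and (x of spacer_20_foot in the frame of stand between -0.06 and 0.06 m and y of spacer_20_foot in the frame of stand between -0.085 and 0.055 m and z of spacer_20_foot in the frame of stand between 0.012 and 0.05 m and angle between spacer_20's own z axis and vertical between 0.3 and 0.75 rad and contact force between the fingers and spacer_20 below 0.1 N and linear speed of spacer_20 below 0.02 m/s)) or (y of panel_b in the frame of shelf below -0.15 m and x of spacer_12_foot in the frame of shelf between -0.075 and 0.075 m and y of spacer_12_foot in the frame of shelf between -0.212 and -0.19 m and z of spacer_12_foot in the frame of shelf below 0.006 m and angle between spacer_12's own z axis and vertical below 0.12 rad and contact force between the fingers and spacer_12 below 0.1 N and linear speed of spacer_12 below 0.02 m/s and (x of spacer_8_foot in the frame of stand between -0.06 and 0.06 m and y of spacer_8_foot in the frame of stand between -0.085 and 0.055 m and z of spacer_8_foot in the frame of stand between 0.012 and 0.05 m and angle between spacer_8's own z axis and vertical between 0.3 and 0.75 rad and contact force between the fingers and spacer_8 below 0.1 N and linear speed of spacer_8 below 0.02 m/s) and (x of spacer_16_foot in the frame of stand between -0.06 and 0.06 m and y of spacer_16_foot in the frame of stand between -0.085 and 0.055 m and z of spacer_16_foot in the frame of stand between 0.012 and 0.05 m and angle between spacer_16's own z axis and vertical between 0.3 and 0.75 rad and contact force between the fingers and spacer_16 below 0.1 N and linear speed of spacer_16 below 0.02 m/s) and (x of spacer_20_foot in the frame of stand between -0.06 and 0.06 m and y of spacer_20_foot in the frame of stand between -0.085 and 0.055 m and z of spacer_20_foot in the frame of stand between 0.012 and 0.05 m and angle between spacer_20's own z axis and vertical between 0.3 and 0.75 rad and contact force between the fingers and spacer_20 below 0.1 N and linear speed of spacer_20 below 0.02 m/s)) or (y of panel_c in the frame of shelf below -0.15 m and x of spacer_16_foot in the frame of shelf between -0.075 and 0.075 m and y of spacer_16_foot in the frame of shelf between -0.212 and -0.19 m and z of spacer_16_foot in the frame of shelf below 0.006 m and angle between spacer_16's own z axis and vertical below 0.12 rad and contact force between the fingers and spacer_16 below 0.1 N and linear speed of spacer_16 below 0.02 m/s and (x of spacer_8_foot in the frame of stand between -0.06 and 0.06 m and y of spacer_8_foot in the frame of stand between -0.085 and 0.055 m and z of spacer_8_foot in the frame of stand between 0.012 and 0.05 m and angle between spacer_8's own z axis and vertical between 0.3 and 0.75 rad and contact force between the fingers and spacer_8 below 0.1 N and linear speed of spacer_8 below 0.02 m/s) and (x of spacer_12_foot in the frame of stand between -0.06 and 0.06 m and y of spacer_12_foot in the frame of stand between -0.085 and 0.055 m and z of spacer_12_foot in the frame of stand between 0.012 and 0.05 m and angle between spacer_12's own z axis and vertical between 0.3 and 0.75 rad and contact force between the fingers and spacer_12 below 0.1 N and linear speed of spacer_12 below 0.02 m/s) and (x of spacer_20_foot in the frame of stand between -0.06 and 0.06 m and y of spacer_20_foot in the frame of stand between -0.085 and 0.055 m and z of spacer_20_foot in the frame of stand between 0.012 and 0.05 m and angle between spacer_20's own z axis and vertical between 0.3 and 0.75 rad and contact force between the fingers and spacer_20 below 0.1 N and linear speed of spacer_20 below 0.02 m/s)))); the robot touches nothing.
It fails at once if an egg cup is shoved more than 25 mm or tipped over (distance of any of egg_cup_1, egg_cup_2, egg_cup_3, egg_cup_4 from where it was at the start of the episode above 0.025 m or angle between any of egg_cup_1, egg_cup_2, egg_cup_3, egg_cup_4's own z axis and vertical above 0.35 rad).
It fails at once if the egg cooker, pepper mill, lid or salt shaker is shoved more than 25 mm or tipped over (distance of any of egg_cooker, pepper_mill, steel_lid, salt_shaker from where it was at the start of the episode above 0.025 m or angle between any of egg_cooker, pepper_mill, steel_lid, salt_shaker's own z axis and vertical above 0.35 rad).
It fails at once if the tray is slid more than 20 mm (value of joint tray above 0.02 m or value of joint tray below -0.02 m).
It fails at once if a spacer is forced: more than 100 N against the shelf or a panel (contact force between any of spacer_8, spacer_12, spacer_16, spacer_20 and shelf above 100 N or contact force between any of spacer_8, spacer_12, spacer_16, spacer_20 and panel_a above 100 N or contact force between any of spacer_8, spacer_12, spacer_16, spacer_20 and panel_b above 100 N or contact force between any of spacer_8, spacer_12, spacer_16, spacer_20 and panel_c above 100 N).
It also fails if it takes over 72 s, if anything falls off the work surface, if the arm or the gripper's body presses on something with over 40 N, if the wrist force passes 120 N, or if a joint passes its speed limit or range.

### The arm

A 6-joint arm with a two-finger parallel gripper is mounted at the origin on the work surface. World frame = base frame: x ahead of the robot, y to its left, z up, the work surface at z = 0. Lengths are in m, angles in degrees, forces in N, time in s.
With the tool pointing down it reaches from about 0.375 to 0.9 m from the base axis. Payload 3.1 kg.
Tool frame: the origin (TCP) lies at the very end of the fingers, on their centre line; the grasp point (between the pads) lies 19 mm behind it (grasp_offset is the distance from the TCP to the grasp point, in m); z points along the fingers, y is the direction in which the jaws open and shut (so a half turn about z gives the same grasp; the last joint's range is limited). The gripper opens to 87 mm and grips with 3 to 60 N. Pads are 19 mm wide; open, the fingers measure 117 mm over their backs; the gripper's body (75 mm by 190 mm) begins 51 mm behind the grasp point.
Start: joints at [-85.686, 30.224, 82.088, -0, 67.689, -10.227], TCP at [0.157, -0.605, 0.223] pointing down, gripper open.
Joint ranges: [-176.69, 176.69], [-43.24, 126.21], [12.49, 139.97], [-82, 262], [0, 151.66], [-163.58, 163.58]. Speed limits (degrees/s): [159.86, 159.86, 180, 180, 180, 180].

### API

Orientations are given as a 3x3 rotation matrix whose columns are the frame's x, y, z axes.
In Python, from rig import * gives the robot as it stands. The module is installed in compiled form; this text tells all that it offers.
- The arm moves only by the tool play_rows, never from a script. Its argument "plan" is a list that holds one entry, the list of rows, each a list of 7 numbers: the shift along the world's x, y, z each as a share of 5 cm, from -1 to 1, then the turn, a rotation vector about the world's x, y, z each as a share of pi rad, from -1 to 1, then the gripper's target within -1 to 1 (fully open at 1, half-way at 0, shut at -1). A call has 1 to 12 rows; each row shifts and turns the commanded pose from where the row before left it; what a row does not reach is not made up. A row lasts 1/10 s, in which the tool goes at most 50 mm and 8.59 degrees, less where a joint would pass 70% of its speed; a pose out of reach is approached as far as the arm can. A call with a number of a shift or a turn outside -1 to 1 is refused whole. A call with a gripper value outside its range is refused whole. The fingers move at their own pace and stop on an object; the grip force is fixed at half the most. Time passes only in rows, so rows that do not move let the fingers close. It gives the time, the measured TCP pose, the force and the opening at its end, in the units of the state.
- read_state(): the state, without advancing time (a new reading comes with each control period).
- capture(name): name is "scene" or "top" or "wrist"; returns the picture (480x640x3 uint8, red, green, blue); there is no depth.
- camera_params(name): a dict with "intrinsics" (3x3 intrinsics, pixels), "R" (3x3) and "t" (3): a world point X has camera coordinates R X + t; the wrist camera has in their place "mount" (4x4, takes a point from camera to tool coordinates, whose origin is the TCP and whose axes are the flange's). Camera axes: x right, y down, z forward; pixel columns grow to the right and rows downward; lengths in m; the calibration is good to about 2 mm. The wrist camera is an equidistant fisheye: a pixel r from the principal point sees the ray r / f radians off the axis. A picture is of the moment at which its call begins: read the wrist's pose just before it. camera_params takes no time and is no camera call.
- hand_in(): hands the job in, once; it reports no verdict.
The state is a dict: "time_s": time; "joint_positions": joint angles; "qvel": joint speeds; "tau": joint torques, N m; "position": TCP position; "tcp_rot": TCP orientation; "force": force on the tool from outside, world axes, zero at the start; "moment": the same for the moment, N m; "opening": opening from 0.0 (shut) to 1.0 (fully open).
Only numpy, scipy, OpenCV 4.12 (cv2) and the standard library are available. Lean on these libraries where they do the work, as an engineer would, in place of code of your own. Each camera call takes 0.05 s, during which the arm holds its last target. There are 200 camera calls.

## Working session

There is one attempt and no reset: what is moved stays moved. The work goes in short steps, Python scripts to look and compute and a tool call to move; the robot and the scene stay as the last step left them, time stands still between calls to the robot, and variables do not carry over. Pictures are saved under pics/ and viewed, about 8 in all and at most 12, crops included, and the job is handed in when it is done.

Besides the shell and the picture viewer there is one more tool, called as name(argument=value, ...) on one line, values as JSON. play_rows: Moves the arm, as the interface text tells. Its arguments: {"type":"object","properties":{"plan":{"type":"array"}},"required":["plan"]}

```bash
mkdir -p pics
python3 - <<'E'
from rig import *
import cv2,numpy as np
s=read_state();print({k:np.round(v,3).tolist() for k,v in s.items()})
for n in("scene","top","wrist"):
    im=capture(n);np.save(f"pics/{n}0.npy",im);cv2.imwrite(f"pics/{n}0.png",im[:,:,::-1])
    p=camera_params(n);print(n,{k:np.round(v,4).tolist() for k,v in p.items()})
E
```

```text
{'time_s': 0.0, 'joint_positions': [-85.687, 30.279, 82.156, 0.001, 67.69, -10.229], 'qvel': [0.016, 0.036, -0.042, 0.016, 0.036, 0.04], 'tau': [-0.0, -44.005, -17.659, 0.063, 0.058, -0.0], 'position': [0.157, -0.604, 0.222], 'tcp_rot': [[0.968, 0.251, -0.0], [0.251, -0.968, 0.002], [0.0, -0.002, -1.0]], 'force': [0.623, -0.282, 1.26], 'moment': [-0.065, -0.013, 0.033], 'opening': 1.0}
scene {'intrinsics': [[564.9079, 0.0, 319.5819], [0.0, 564.9079, 241.2474], [0.0, 0.0, 1.0]], 'R': [[0.211, 0.9774, 0.0108], [0.8039, -0.1672, -0.5708], [-0.5561, 0.1291, -0.821]], 't': [-0.1192, -0.3421, 1.8138]}
top {'intrinsics': [[535.8612, 0.0, 310.9638], [0.0, 535.8612, 233.8376], [0.0, 0.0, 1.0]], 'R': [[-0.0111, -0.9999, -0.0074], [-0.984, 0.0122, -0.1779], [0.178, 0.0053, -0.984]], 't': [0.0431, 0.5172, 1.1531]}
wrist {'intrinsics': [[371.6483, 0.0, 318.544], [0.0, 371.6483, 237.7983], [0.0, 0.0, 1.0]], 'mount': [[-0.0001, -0.9634, -0.2682, 0.0726], [1.0, -0.0004, 0.001, 0.0005], [-0.001, -0.2682, 0.9634, -0.1626], [0.0, 0.0, 0.0, 1.0]]}
```

View pics/top0.png

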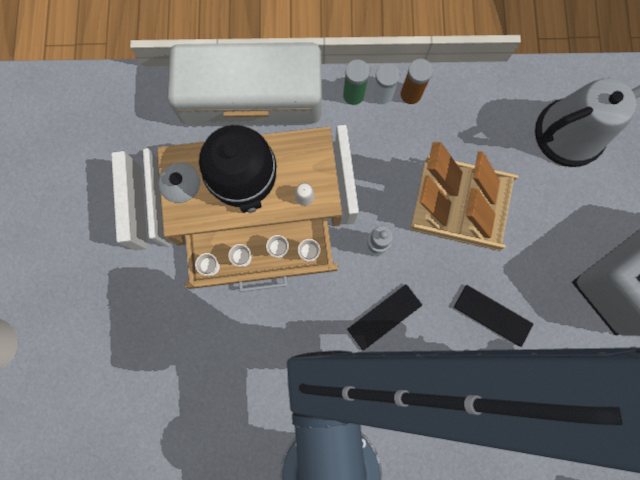

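View pics/scene0.png

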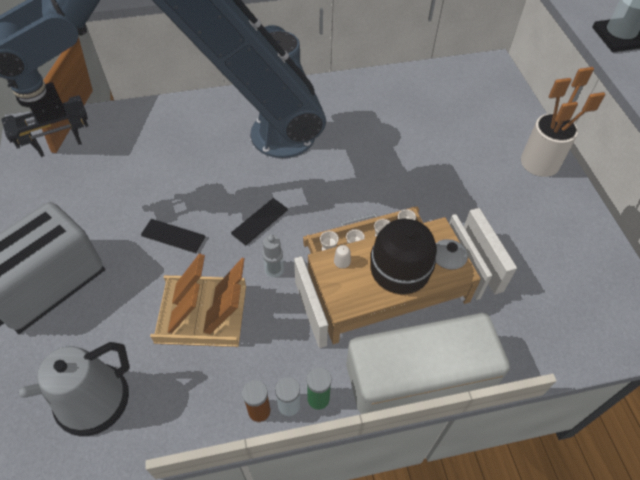

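The top view shows the shelf at about (250,180), its right end at column 335, the gap panel at column 347 and the rack at (465,195). Four spacers lean in the rack. Two black look-alikes lie at (385,315) and (493,315). Next I'll enlarge the relevant areas.

```bash
cat > h.py <<'E'
from rig import *
import cv2,numpy as np
P={n:camera_params(n) for n in("scene","top","wrist")}
def ray(n,uv,st=None):
    p=P[n];K=np.array(p["intrinsics"]);x=(uv[0]-K[0,2])/K[0,0];y=(uv[1]-K[1,2])/K[1,1]
    if n!="wrist":
        R=np.array(p["R"]);d=R.T@np.array([x,y,1.]);return -R.T@np.array(p["t"]),d/np.linalg.norm(d)
    r=np.hypot(x,y);d=np.array([x/r*np.sin(r),y/r*np.sin(r),np.cos(r)]);M=np.array(p["mount"])
    Rt=np.array(st["tcp_rot"]);return np.array(st["position"])+Rt@M[:3,3],Rt@M[:3,:3]@d
def onz(n,uv,z,st=None):
    c,d=ray(n,uv,st);return c+d*(z-c[2])/d[2]
def tri(a,b):
    A=[];B=[]
    S=np.zeros((3,3));v=np.zeros(3)
    for c,d in(a,b):
        M=np.eye(3)-np.outer(d,d);S+=M;v+=M@c
    X=np.linalg.solve(S,v);return X,[np.linalg.norm((np.eye(3)-np.outer(d,d))@(X-c)) for c,d in(a,b)]
def proj(n,X,st=None):
    p=P[n];K=np.array(p["intrinsics"])
    if n!="wrist":
        c=np.array(p["R"])@X+np.array(p["t"]);q=K@c;return q[:2]/q[2]
    M=np.array(p["mount"]);Rt=np.array(st["tcp_rot"])
    c=(Rt@M[:3,:3]).T@(np.array(X)-np.array(st["position"])-Rt@M[:3,3])
    r=np.hypot(c[0],c[1]);th=np.arctan2(r,c[2]);return np.array([K[0,2]+K[0,0]*th*c[0]/r,K[1,2]+K[1,1]*th*c[1]/r])
E
python3 - <<'E'
from h import *
t=cv2.imread("pics/top0.png");s=cv2.imread("pics/scene0.png")
a=cv2.resize(t[135:260,405:525],None,fx=4,fy=4,interpolation=3)[:,:480]
b=cv2.resize(t[115:240,310:370],None,fx=4,fy=4,interpolation=3)
cv2.imwrite("pics/c1.png",np.hstack([a,b]))
for nm,uv,z in[("shelf R end back",(331,129),.12),("R front",(339,217),.12),("L back",(157,148),.12),("panel fr",(346,217),.12),("rack c",(465,195),.1),("mill",(380,238),.1),("lookalike",(385,315),.01),("l2",(493,315),.01)]:
    print(nm,onz("top",uv,z).round(3))
E
```

```text
shelf R end back [ 0.736 -0.01   0.12 ]
R front [ 0.54  -0.023  0.12 ]
L back [0.698 0.368 0.12 ]
panel fr [ 0.54  -0.038  0.12 ]
rack c [ 0.589 -0.297  0.1  ]
mill [ 0.497 -0.11   0.1  ]
lookalike [ 0.337 -0.127  0.01 ]
l2 [ 0.334 -0.369  0.01 ]
```

View pics/c1.png

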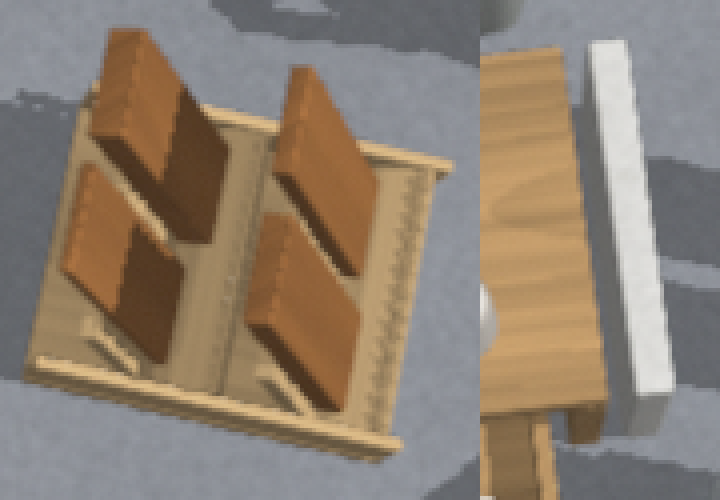

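Reading the crop left to right: the left column has a thick spacer at the back and a thinner one in front, and the right column has two more. The rack is turned about -12° and the shelf about +5°. I'll go above the rack for a closer look.

play_rows(plan=[[[0,0,1,0,0,0,1],[0,0,1,0,0,0,1],[0.8,0.58,0.05,0,0,-0.0147,1],[0.8,0.58,0.05,0,0,-0.0147,1],[0.8,0.58,0.05,0,0,-0.0147,1],[0.8,0.58,0.05,0,0,-0.0147,1],[0.8,0.58,0.05,0,0,-0.0147,1],[0.8,0.58,0.05,0,0,-0.0147,1],[0.8,0.58,0.05,0,0,-0.0147,1],[0.8,0.58,0.05,0,0,-0.0147,1],[0.8,0.58,0.05,0,0,-0.0147,1],[0.8,0.58,0.05,0,0,-0.0147,1]]])

```text
time_s: 1.35
position: [0.5582, -0.3133, 0.3473]
tcp_rot: [[0.978, -0.208, -0.001], [-0.208, -0.978, 0.0], [-0.001, -0.0, -1.0]]
force: [0.4, -0.3, -0.4]
opening: 0.998
```

Run:
```python
from h import *
import pickle
s=read_state();im=capture("wrist")[:,:,::-1];pickle.dump(s,open("pics/w1.pkl","wb"))
print(np.round(s["position"],4),np.round(s["tcp_rot"],3).tolist(),s["time_s"])
cv2.imwrite("pics/w1.png",im)
```

```text
[ 0.5582 -0.3133  0.3473] [[0.978, -0.208, -0.001], [-0.208, -0.978, 0.0], [-0.001, -0.0, -1.0]] 1.35
```

View pics/w1.png

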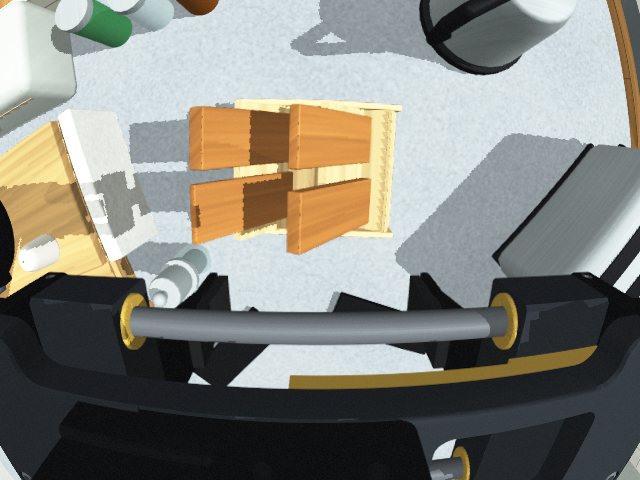

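The close view shows the four spacer tops: left column at columns 190-200, right column at 290, back row at rows 105-165 and front row at 180-250. The gap is at left, about (60,130) to (125,270). I'll move left for a second view.

play_rows(plan=[[[0.2,0.98,0,0,0,0,1],[0.2,0.95,0,0,0,0,1],[0,0,0,0,0,0,1]]])

```text
time_s: 1.7
position: [0.5774, -0.2122, 0.3472]
tcp_rot: [[0.98, -0.199, -0.001], [-0.199, -0.98, 0.004], [-0.002, -0.004, -1.0]]
force: [0.8, 0.1, -0.2]
opening: 0.999
```

Run:
```python
from h import *
import pickle
s=read_state();im=capture("wrist")[:,:,::-1];pickle.dump(s,open("pics/w2.pkl","wb"))
print(np.round(s["position"],4),np.round(s["tcp_rot"],3).tolist(),s["time_s"])
cv2.imwrite("pics/w2.png",im)
a=cv2.imread("pics/w1.png")
c1=cv2.resize(a[95:260,180:400],None,fx=1.8,fy=1.8,interpolation=3)
c2=cv2.resize(im[95:290,100:540],None,fx=1.8,fy=1.8,interpolation=3)
o=np.zeros((c2.shape[0],c2.shape[1],3),np.uint8)
cv2.imwrite("pics/w2c.png",c2)
```

```text
[ 0.5774 -0.2122  0.3472] [[0.98, -0.199, -0.001], [-0.199, -0.98, 0.004], [-0.002, -0.004, -1.0]] 1.7
```

View pics/w2c.png

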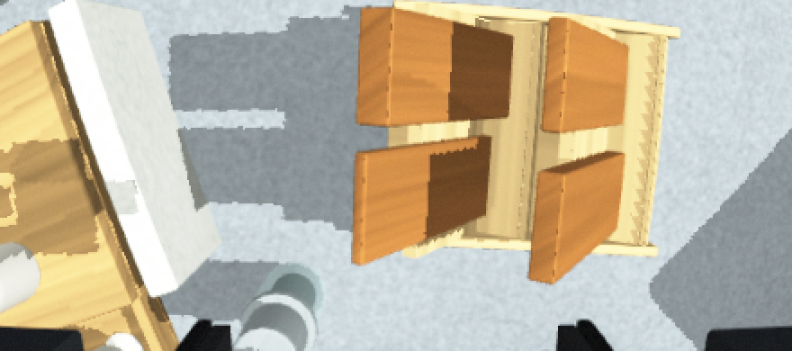

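The thickness order is clear: left-front 8, right-back 12, right-front 16, left-back 20. Next I'll triangulate the board-side top corners from the two views.

Run:
```python
from h import *
import pickle
S=[pickle.load(open(f"pics/w{i}.pkl","rb")) for i in(1,2)]
G={"8":[[(191,186),(194,243)],[(298.3,179.4),(296.1,241.1)]],
"12":[[(290,105),(290,167)],[(405.6,105),(402.2,167.2)]],
"16":[[(289,190),(288,253)],[(398.9,190.6),(394.4,250)]],
"20":[[(190,107),(190,170)],[(300.6,99.4),(298.3,163.9)]]}
I=[cv2.imread(f"pics/w{i}.png") for i in(1,2)]
gray=[cv2.cvtColor(i,6) for i in I]
for i in I:
    pass
X={}
for k,v in G.items():
    r=[]
    for j in range(2):
        uv=[]
        for i in range(2):
            g=np.array([[v[i][j]]],np.float32)
            q=cv2.cornerSubPix(gray[i],g.copy(),(4,4),(-1,-1),(3,50,.01))[0,0]
            if np.linalg.norm(q-g[0,0])>5:q=g[0,0]
            uv.append(q)
        p,e=tri(ray("wrist",uv[0],S[0]),ray("wrist",uv[1],S[1]));r.append(p)
        print(k,"back front"[j*5:j*5+5],np.round(uv,1).tolist(),p.round(4),np.round(e,4))
    d=r[0]-r[1];print("  mid",((r[0]+r[1])/2).round(4),"len",np.linalg.norm(d).round(4),"yaw",np.degrees(np.arctan2(d[1],d[0])).round(1))
```

```text
8 back  [[191.3000030517578, 184.5], [299.29998779296875, 179.39999389648438]] [ 0.6139 -0.202   0.1701] [0. 0.]
8 front [[194.0, 243.0], [294.6000061035156, 240.89999389648438]] [ 0.5551 -0.1841  0.1606] [0.0002 0.0002]
  mid [ 0.5845 -0.1931  0.1653] len 0.0622 yaw -16.9
12 back  [[288.79998779296875, 105.5], [406.79998779296875, 103.69999694824219]] [ 0.6632 -0.3101  0.1793] [0.0009 0.0009]
12 front [[292.3999938964844, 170.8000030517578], [402.20001220703125, 167.1999969482422]] [ 0.6046 -0.2992  0.1617] [0.0013 0.0013]
  mid [ 0.6339 -0.3047  0.1705] len 0.0621 yaw -10.6
16 back  [[292.3999938964844, 190.10000610351562], [398.8999938964844, 190.60000610351562]] [ 0.5837 -0.294   0.1543] [0.0008 0.0008]
16 front [[285.8999938964844, 251.6999969482422], [392.5, 249.60000610351562]] [ 0.5297 -0.2762  0.1696] [0.0001 0.0001]
  mid [ 0.5567 -0.2851  0.1619] len 0.0589 yaw -18.3
20 back  [[189.89999389648438, 107.5], [304.6000061035156, 97.4000015258789]] [ 0.6846 -0.2221  0.1804] [0.0009 0.0009]
20 front [[186.0, 170.3000030517578], [298.6000061035156, 163.6999969482422]] [ 0.6286 -0.2053  0.1829] [0.0003 0.0003]
  mid [ 0.6566 -0.2137  0.1817] len 0.0585 yaw -16.7
```

Run:
```python
from h import *
import pickle
S=[pickle.load(open(f"pics/w{i}.pkl","rb")) for i in(1,2)]
U={"8":[[(191.3,184.5),(299.3,179.4)],[(194,243),(294.6,240.9)]],"12":[[(288.8,105.5),(406.8,103.7)],[(291,168),(402.2,167.2)]],
"16":[[(290,190),(398.9,190.6)],[(286,252),(392.5,249.6)]],"20":[[(190,107.5),(302,98.5)],[(188,170.3),(298.6,163.7)]]}
pl={"8":(-38,1),"12":(38,-1),"16":(-38,-1),"20":(38,1)}
A=[];B=[]
for k,v in U.items():
    for j,sg in enumerate((30,-30)):
        for i in range(2):
            A.append([(pl[k][0]+sg)/1e3,(pl[k][1]*47.5+85)/1e3]);B.append(onz("wrist",v[j][i],.1692,S[i])[:2])
A=np.array(A);B=np.array(B)
a=A-A.mean(0);b=B-B.mean(0)
H=a.T@b;th=np.arctan2(H[0,1]-H[1,0],H[0,0]+H[1,1]);R=np.array([[np.cos(th),-np.sin(th)],[np.sin(th),np.cos(th)]])
o=B.mean(0)-R@A.mean(0);print("stand",o.round(4),np.degrees(th).round(2));print(((B-(A@R.T+o))*1e3).round(1).tolist())
for k in pl:
    t=int(k)/1e3;f=np.array([pl[k][0]/1e3,pl[k][1]*.0475-t/2*.866]);fw=R@f+o
    top=R@(f+[0,.085])+o;print(k,"foot",fw.round(4),(.022+t/4).__round__(4),"top",top.round(4),round(.022+t/4+.1472,4))
# gap in top view: white/oak edges at rows
im=cv2.imread("pics/top0.png").astype(int)
for r in(145,165,185,205):print(r,[tuple(int(x) for x in im[r,c]) for c in range(329,352)])
```

```text
stand [ 0.5874 -0.3308] -14.65
[[0.6, -1.1], [0.6, -1.4], [2.0, -2.4], [2.0, 0.3], [0.7, 2.3], [1.8, -1.1], [2.1, -2.4], [2.2, -1.3], [-2.2, -1.0], [-3.5, 1.4], [-1.9, 1.2], [-1.5, 1.0], [-1.1, 1.4], [-0.5, 0.2], [-0.8, 2.6], [-0.5, 0.3]]
8 foot [ 0.5618 -0.2786] 0.024 top [ 0.5833 -0.1963] 0.1712
12 foot [ 0.6108 -0.3914] 0.025 top [ 0.6323 -0.3091] 0.1722
16 foot [ 0.5369 -0.3738] 0.026 top [ 0.5584 -0.2916] 0.1732
20 foot [ 0.634  -0.3028] 0.027 top [ 0.6555 -0.2206] 0.1742
145 [(98, 143, 178), (96, 142, 177), (97, 142, 178), (96, 127, 152), (102, 107, 112), (104, 102, 100), (101, 102, 101), (100, 102, 102), (100, 102, 103), (97, 99, 99), (133, 136, 136), (192, 196, 197), (212, 216, 216), (214, 216, 217), (214, 218, 218), (217, 220, 220), (216, 220, 220), (218, 221, 222), (219, 222, 222), (221, 224, 224), (192, 192, 191), (151, 144, 140), (148, 141, 137)]
165 [(106, 153, 192), (105, 153, 191), (106, 153, 191), (105, 152, 191), (104, 152, 191), (104, 153, 191), (100, 126, 150), (103, 99, 99), (104, 102, 101), (99, 100, 101), (99, 101, 101), (99, 101, 101), (100, 102, 102), (146, 14
[... 242 characters left out ...]
77), (97, 142, 177), (97, 141, 177), (99, 142, 178), (100, 142, 177), (104, 123, 142), (109, 104, 102), (104, 101, 101), (98, 101, 101), (100, 103, 103), (99, 101, 101), (109, 110, 111), (164, 167, 167), (206, 211, 211), (215, 219, 219), (216, 219, 220), (215, 218, 218), (214, 217, 217), (215, 218, 218)]
205 [(103, 150, 189), (104, 150, 189), (104, 149, 189), (105, 151, 189), (104, 149, 187), (101, 148, 186), (100, 148, 185), (101, 148, 185), (103, 149, 186), (102, 149, 186), (103, 149, 186), (99, 135, 165), (104, 113, 124), (106, 103, 102), (103, 103, 104), (100, 102, 103), (101, 103, 104), (100, 102, 102), (123, 126, 127), (185, 189, 190), (216, 220, 220), (217, 221, 221), (216, 220, 220)]
```

The rack fit gives origin (0.587,-0.331) and yaw -14.7° with about 2 mm residuals. The gap in the top image is about 7.2 px, or 14 mm. I'll start with the 8 mm spacer (left-front), tilting the tool 30° along its plate.

play_rows(plan=[[[0,0,0,0,0,-0.0175,1],[0.054,0.18,-0.492,-0.0322,0.0084,0,1],[0.054,0.18,-0.492,-0.0322,0.0084,0,1],[0.054,0.18,-0.492,-0.0322,0.0084,0,1],[0.054,0.18,-0.492,-0.0322,0.0084,0,1],[0.054,0.18,-0.492,-0.0322,0.0084,0,1],[0,0,0,0,0,0,1]]])

```text
time_s: 2.45
position: [0.5879, -0.1705, 0.2185]
tcp_rot: [[0.967, -0.217, -0.135], [-0.256, -0.839, -0.481], [-0.008, 0.499, -0.866]]
force: [-0.8, 0.1, -0.2]
opening: 1.002
```

Run:
```python
from h import *
import pickle
s=read_state();im=capture("wrist")[:,:,::-1];pickle.dump(s,open("pics/w3.pkl","wb"))
print(np.round(s["position"],4),np.round(s["tcp_rot"],3).tolist(),s["time_s"])
pz=np.array([.1265,.4837,.866])
for d in(0,.039):cv2.circle(im:=np.ascontiguousarray(im),tuple(int(x) for x in proj("wrist",np.array([.5833,-.1963,.1712])-d*pz,s)),3,(255,0,0),1)
cv2.imwrite("pics/w3.png",im)
```

```text
[ 0.5879 -0.1705  0.2185] [[0.967, -0.217, -0.135], [-0.256, -0.839, -0.481], [-0.008, 0.499, -0.866]] 2.45
```

View pics/w3.png

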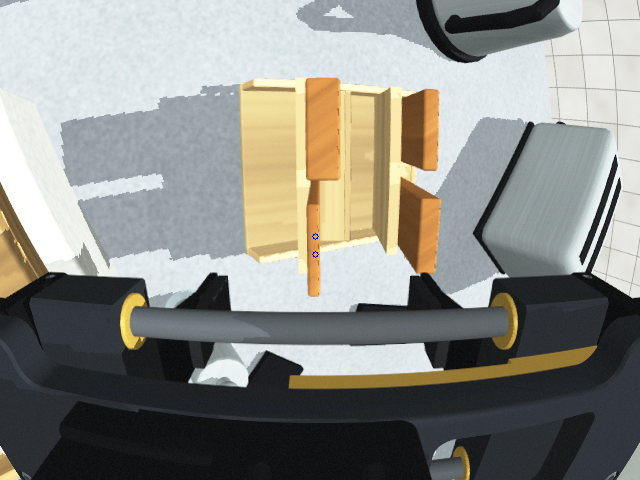

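The view is straight along the 8 mm plate, edge-on at columns 309-319 and rows 180-297. The predicted top centre at (315,237) matches it. Next I descend and close.

play_rows(plan=[[[-0.048,-0.224,-0.406,0,0,0,1],[-0.048,-0.224,-0.406,0,0,0,1],[-0.048,-0.224,-0.406,0,0,0,1],[-0.048,-0.224,-0.406,0,0,0,1],[0,0,0,0,0,0,-1],[0,0,0,0,0,0,-1],[0,0,0,0,0,0,-1],[0,0,0,0,0,0,-1],[0,0,0,0,0,0,-1]]])

```text
time_s: 3.4
position: [0.5816, -0.2181, 0.1446]
tcp_rot: [[0.966, -0.227, -0.124], [-0.258, -0.836, -0.484], [0.006, 0.499, -0.866]]
force: [-0.0, -0.3, 0.7]
opening: 0.635
```

play_rows(plan=[[[-0.064,0.058,-0.144,0,0,0,-1],[0,0,0,0,0,0,-1],[0,0,0,0,0,0,-1],[0,0,0,0,0,0,-1],[0,0,0,0,0,0,-1],[0,0,0,0,0,0,-1],[0,0,0,0,0,0,-1],[0,0,0,0,0,0,-1],[0,0,0,0,0,0,-1]]])

```text
time_s: 4.3
position: [0.5778, -0.2153, 0.1362]
tcp_rot: [[0.966, -0.226, -0.126], [-0.259, -0.836, -0.483], [0.004, 0.499, -0.867]]
force: [0.3, 0.2, -0.6]
opening: 0.095
```

Gripped: the opening of 0.095 is about 8.3 mm, so this is the 8 mm spacer. Next I work out the gap line while lifting.

play_rows(plan=[[[0.04,0.15,0.27,0,0,0,-1],[0.08,0.3,0.54,0,0,0,-1],[0.12,0.45,0.8,0,0,0,-1],[0.12,0.45,0.8,0,0,0,-1],[0.08,0.3,0.8,0.0322,-0.0084,0,-1],[0,0,0.8,0.0322,-0.0084,0,-1],[0,0,0.4,0.0322,-0.0084,0,-1],[0,0,0,0.0322,-0.0084,0,-1],[0,0,0,0.0322,-0.0084,0,-1],[0,0,0,0,0,0,-1]]])

```text
time_s: 5.3
position: [0.599, -0.135, 0.3581]
tcp_rot: [[0.965, -0.263, 0.001], [-0.263, -0.965, -0.001], [0.002, 0.001, -1.0]]
force: [0.9, 0.4, -0.7]
opening: 0.093
```

Run:
```python
from h import *
import pickle
def edges(n,im,rows,c0,c1,st=None):
    L=[];W=[]
    for r in rows:
        p=cv2.GaussianBlur(im,(1,1),0)[r].astype(float)
        sat=p.max(1)-p.min(1);val=p.min(1)
        # last oak->grey then grey->white
        cs=[c for c in range(c0,c1) if sat[c]>=35 and sat[c+1]<35]
        if not cs: continue
        for c in cs:
            a=c+(sat[c]-35)/(sat[c]-sat[c+1])
            w=[k for k in range(c,c+20) if val[k]<160<=val[k+1]]
            if w:
                k=w[0];b=k+(160-val[k])/(val[k+1]-val[k])
                L.append(onz(n,(a,r),.119,st));W.append(onz(n,(b,r),.119,st));break
    L=np.array(L)[:,:2];W=np.array(W)[:,:2]
    for q in(L,W):
        f=np.polyfit(q[:,0],q[:,1],1);print(n,len(q),"y=%.4f at x=.63, yaw %.2f"%(np.polyval(f,.63),np.degrees(np.arctan(f[0]))),"x",q[:,0].min().round(3),q[:,0].max().round(3),"res",np.std(q[:,1]-np.polyval(f,q[:,0])).round(4))
edges("top",cv2.imread("pics/top0.png"),range(133,213,3),325,345)
for i in(1,2):
  try: edges("wrist",cv2.imread(f"pics/w{i}.png"),range(130,240,4),60,180,pickle.load(open(f"pics/w{i}.pkl","rb")))
  except Exception as e:print(e)
for uv,z in[((305,188),.178),((300,203),.12)]:print("salt",onz("top",uv,z).round(3))
print("cooker",onz("top",(240,160),.28).round(3),onz("top",(275,165),.2).round(3))
for uv in((331,130),(340,217)):print(onz("top",uv,.12).round(4))
```

```text
top 27 y=-0.0201 at x=.63, yaw 6.46 x 0.553 0.727 res 0.0003
top 27 y=-0.0349 at x=.63, yaw 6.32 x 0.553 0.727 res 0.0001
wrist 28 y=-0.0356 at x=.63, yaw 6.43 x 0.579 0.724 res 0.0002
wrist 28 y=-0.0360 at x=.63, yaw 6.57 x 0.579 0.724 res 0.0003
wrist 28 y=-0.0195 at x=.63, yaw -13.68 x 0.59 0.707 res 0.0296
wrist 28 y=-0.0203 at x=.63, yaw -13.44 x 0.59 0.707 res 0.0294
salt [0.588 0.047 0.178]
salt [0.571 0.059 0.12 ]
cooker [0.615 0.165 0.28 ] [0.63  0.106 0.2  ]
[ 0.7333 -0.0095  0.12  ]
[ 0.5397 -0.0251  0.12  ]
```

The gap centreline from the top view is y≈-0.0275 at x=0.63, with yaw 6.4°, and it looks about 14 mm wide. The salt shaker is at (0.58,0.05), so I'll use x≈0.655 and carry the 8 mm spacer there.

play_rows(plan=[[[0.373,0.735,-0.1,0,0,0.04,-1],[0.373,0.735,-0.1,0,0,0.04,-1],[0.373,0.735,-0.3,0,0,0.04,-1],[0,0,-0.6,0,0,0,-1],[0,0,0,0,0,0,-1],[0,0,0,0,0,0,-1]]])

```text
time_s: 5.9
position: [0.655, -0.0218, 0.3013]
tcp_rot: [[0.993, 0.115, -0.002], [0.115, -0.993, -0.001], [-0.003, 0.001, -1.0]]
force: [0.6, -0.9, -0.1]
opening: 0.09
```

Run:
```python
from h import *
import pickle
s=read_state();im=np.ascontiguousarray(capture("wrist")[:,:,::-1]);pickle.dump(s,open("pics/w4.pkl","wb"))
print(np.round(s["position"],4),np.round(s["tcp_rot"],3).tolist(),s["time_s"])
cv2.imwrite("pics/w4.png",im)
t=np.ascontiguousarray(capture("top")[:,:,::-1]);cv2.imwrite("pics/t4.png",t)
cv2.imwrite("pics/v4.png",np.hstack([cv2.resize(im[60:260,200:440],None,fx=2,fy=2),cv2.resize(t[110:230,280:370],(300,400))]))
```

```text
[ 0.655  -0.0218  0.3013] [[0.993, 0.115, -0.002], [0.115, -0.993, -0.001], [-0.003, 0.001, -1.0]] 5.9
```

View pics/v4.png

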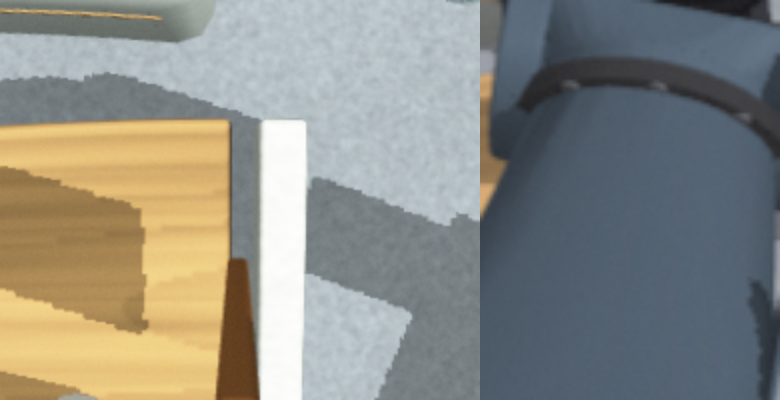

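Run:
```python
from h import *
import pickle
s=pickle.load(open("pics/w4.pkl","rb"));im=cv2.imread("pics/w4.png").astype(int)
R=s["tcp_rot"];
for r in(130,150,170,182):
    p=im[r];sat=p.max(1)-p.min(1);v=p.min(1)
    a=[c for c in range(295,330) if sat[c]>=45>sat[c+1]];b=[c for c in range(318,340) if v[c]<200<=v[c+1]]
    q=[onz("wrist",(a[-1]+.5,r),.119,s),onz("wrist",(b[0]+.5,r),.119,s)]
    tl=[(np.array(R).T@(x-np.array(s["position"]))*1e3).round(1)[:2] for x in q]
    print(r,a,b,tl)
for uv in((314.5+.0,190),(323.5,190)):print("foot back",(np.array(R).T@(onz("wrist",uv,.171,s)-np.array(s["position"]))*1e3).round(1))
for r in(190,191,193,196,200):print(r,[tuple(im[r,c].tolist()) for c in range(310,334,1)] if r in(193,) else '')
```

```text
130 [314] [330] [array([79.1, -2.8]), array([79.1, 11.8])]
150 [314] [330] [array([60.5, -2.8]), array([60.6, 11.9])]
170 [314] [330] [array([41.9, -2.8]), array([41.9, 12. ])]
182 [314] [329] [array([30.6, -2.9]), array([30.6, 11.1])]
foot back [ 30.6  -2.4 130.2]
foot back [ 30.6   4.8 130.2]
190 
191 
193 [(128, 201, 235), (127, 198, 234), (122, 192, 232), (93, 154, 197), (32, 60, 95), (28, 60, 94), (30, 61, 96), (34, 62, 97), (30, 62, 93), (29, 59, 92), (29, 59, 93), (32, 61, 96), (34, 66, 102), (58, 87, 114), (106, 114, 121), (129, 126, 119), (122, 126, 119), (119, 127, 121), (126, 134, 128), (153, 161, 157), (210, 220, 215), (239, 244, 241), (250, 252, 251), (251, 253, 252)]
196 
200
```

The gap centre is 3.3 mm towards -y of the foot, and the top view agrees at 2.9 mm. I correct for that and try the 8 mm spacer.

play_rows(plan=[[[0.01,-0.066,0,0,0,0,-1],[0,0,-0.5,0,0,0,-1],[0,0,-0.4,0,0,0,-1],[0,0,-0.2,0,0,0,-1],[0,0,-0.2,0,0,0,-1],[0,0,-0.2,0,0,0,-1],[0,0,-0.25,0,0,0,-1],[0,0,-0.15,0,0,0,-1],[0,0,0,0,0,0,-1],[0,0,0,0,0,0,-1],[0,0,0,0,0,0,-1]]])

```text
time_s: 7.1
position: [0.6566, -0.026, 0.2072]
tcp_rot: [[0.993, 0.114, 0.001], [0.114, -0.993, -0.0], [0.001, 0.0, -1.0]]
force: [0.7, -0.2, -0.8]
opening: 0.09
```

No contact force with the foot at z≈0.077, so the 8 mm spacer has been tried and is loose. I take it back to the rack.

play_rows(plan=[[[0,0,1,0,0,0,-1],[0,0,1,0,0,0,-1],[0,0,0.7,0,0,0,-1],[-0.373,-0.735,0.1,0,0,-0.04,-1],[-0.373,-0.735,0.1,0,0,-0.04,-1],[-0.373,-0.735,0.1,0,0,-0.04,-1],[-0.034,-0.104,-0.5,-0.0322,0.0084,0,-1],[-0.034,-0.104,-0.5,-0.0322,0.0084,0,-1],[-0.034,-0.104,-0.5,-0.0322,0.0084,0,-1],[-0.034,-0.104,-0.5,-0.0322,0.0084,0,-1],[-0.034,-0.104,-0.5,-0.0322,0.0084,0,-1],[0,0,0,0,0,0,-1]]])

```text
time_s: 8.3
position: [0.5891, -0.1593, 0.2267]
tcp_rot: [[0.967, -0.219, -0.134], [-0.257, -0.839, -0.48], [-0.007, 0.499, -0.867]]
force: [-0.7, 1.0, -0.9]
opening: 0.09
```

play_rows(plan=[[[-0.05,-0.26,-0.4,0,0,0,-1],[-0.05,-0.26,-0.4,0,0,0,-1],[-0.05,-0.26,-0.4,0,0,0,-1],[-0.05,-0.26,-0.4,0,0,0,-1],[0,0,0,0,0,0,-1],[0,0,0,0,0,0,-1]]])

```text
time_s: 8.9
position: [0.5825, -0.2149, 0.1533]
tcp_rot: [[0.966, -0.229, -0.124], [-0.26, -0.836, -0.483], [0.006, 0.499, -0.867]]
force: [0.2, 0.0, -0.3]
opening: 0.087
```

play_rows(plan=[[[-0.03,0.02,-0.1,0,0,0,-1],[-0.03,0,-0.1,0,0,0,-1],[-0.03,0,-0.09,0,0,0,-1],[0,0,0,0,0,0,-1],[0,0,0,0,0,0,-1]]])

```text
time_s: 9.4
position: [0.577, -0.213, 0.1371]
tcp_rot: [[0.966, -0.226, -0.126], [-0.259, -0.836, -0.483], [0.003, 0.499, -0.866]]
force: [0.0, -1.0, 0.1]
opening: 0.088
```

play_rows(plan=[[[0,0,0,0,0,0,1],[0,0,0,0,0,0,1],[0,0,0,0,0,0,1],[0,0,0,0,0,0,1],[0,0,0,0,0,0,1],[0.06,0.24,0.43,0,0,0,1],[0.06,0.24,0.43,0,0,0,1],[0.06,0.24,0.43,0,0,0,1],[0.06,0.24,0.43,0,0,0,1],[0,0,0.6,0,0,0,1]]])

```text
time_s: 10.4
position: [0.5887, -0.1634, 0.2528]
tcp_rot: [[0.966, -0.224, -0.127], [-0.257, -0.838, -0.482], [0.001, 0.498, -0.867]]
force: [0.2, 0.3, -0.2]
opening: 0.912
```

Run:
```python
from h import *
import pickle
s=read_state();im=np.ascontiguousarray(capture("wrist")[:,:,::-1]);pickle.dump(s,open("pics/w5.pkl","wb"))
print(np.round(s["position"],4),np.round(s["tcp_rot"],3).tolist(),s["time_s"],s["opening"])
cv2.imwrite("pics/w5.png",im)
```

```text
[ 0.5887 -0.1634  0.2528] [[0.966, -0.224, -0.127], [-0.257, -0.838, -0.482], [0.001, 0.498, -0.867]] 10.4 0.9120946839565385
```

View pics/w5.png

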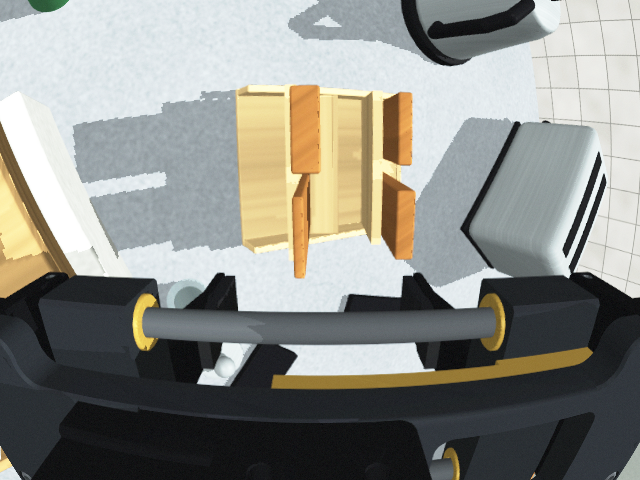

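The 8 mm spacer is back leaning on its board, at columns 293-310 and rows 175-275. Next is the 12 mm one (right-back). I'll use a 15° tilt so the gripper body clears the 20 mm neighbour, and let the pads bring the plate upright.

play_rows(plan=[[[0.213,-0.748,0.2,0.0269,-0.007,0,1],[0.213,-0.748,0.1,0.0269,-0.007,0,1],[0.213,-0.748,0.1,0.0269,-0.007,0,1],[0.213,-0.748,0,0,0,0,1],[0,0,-0.4,0,0,0,1],[0,0,-0.44,0,0,0,1],[0,0,0,0,0,0,1]]])

```text
time_s: 11.15
position: [0.6291, -0.3142, 0.2268]
tcp_rot: [[0.965, -0.251, -0.073], [-0.261, -0.934, -0.245], [-0.006, 0.256, -0.967]]
force: [0.4, -0.8, 0.4]
opening: 0.999
```

Run:
```python
from h import *
import pickle
s=read_state();im=np.ascontiguousarray(capture("wrist")[:,:,::-1])
print(np.round(s["position"],4),np.round(s["tcp_rot"],3).tolist(),s["time_s"],s["opening"])
cv2.imwrite("pics/w6.png",im)
for d in(0,.03):print(proj("wrist",np.array([.6323,-.3091,.1722])-d*np.array([.1265,.4837,.866]),s))
m=cv2.inRange(cv2.cvtColor(im,cv2.COLOR_BGR2HSV),(5,130,60),(17,255,255))
n,l,st,c=cv2.connectedComponentsWithStats(m)
for i in range(1,n):
    if st[i,4]>300:print(st[i].tolist(),c[i].round(0))
```

```text
[ 0.6291 -0.3142  0.2268] [[0.965, -0.251, -0.073], [-0.261, -0.934, -0.245], [-0.006, 0.256, -0.967]] 11.15 0.998711548557611
[284.68872685 255.97298033]
[299.85807858 242.19943767]
[55, 0, 75, 46, 2185] [100.  21.]
[271, 174, 74, 125, 6109] [306. 231.]
[114, 181, 147, 127, 11512] [188. 239.]
[290, 250, 59, 62, 2218] [327. 287.]
[218, 255, 38, 56, 1300] [241. 284.]
[280, 345, 47, 44, 1267] [299. 360.]
```

Run:
```python
from h import *
s=read_state()
x=np.array([.9675,-.253,0]);t=np.array([.6323,-.3091,.1722])
n=np.array([.219,.838,-.5])
for dx in(-.03,.03):
    for dn in(-.006,.006):print(dx,dn,proj("wrist",t+dx*x+dn*n,s).round(0))
im=cv2.imread("pics/w6.png");m=cv2.inRange(cv2.cvtColor(im,cv2.COLOR_BGR2HSV),(5,130,60),(17,255,255))
n_,l,st,c=cv2.connectedComponentsWithStats(m)
for i in range(1,n_):
    if st[i,0]==271 and st[i,1]==174:
        cs,_=cv2.findContours((l==i).astype(np.uint8),0,2);print(cv2.approxPolyDP(cs[0],4,True)[:,0].tolist())
cv2.imwrite("pics/w6c.png",cv2.resize(im[150:400,100:420],None,fx=2,fy=2))
```

```text
-0.03 -0.006 [295. 302.]
-0.03 0.006 [277. 300.]
0.03 -0.006 [292. 209.]
0.03 0.006 [273. 209.]
[[344, 174], [272, 205], [277, 296], [291, 298], [344, 230]]
```

View pics/w6c.png

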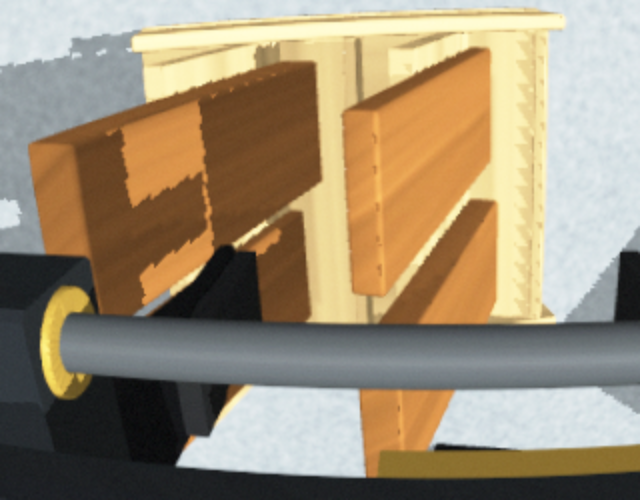

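The predicted corners agree with the seen plate within about 2 mm. Next I lower the gripper around it.

play_rows(plan=[[[-0.015,-0.094,-0.37,0,0,0,1],[-0.015,-0.094,-0.37,0,0,0,1],[-0.015,-0.094,-0.37,0,0,0,1],[-0.015,-0.094,-0.37,0,0,0,1],[0,0,0,0,0,0,1]]])

```text
time_s: 11.7
position: [0.6277, -0.3331, 0.1556]
tcp_rot: [[0.966, -0.251, -0.068], [-0.26, -0.933, -0.248], [-0.002, 0.257, -0.966]]
force: [-1.2, 0.3, -0.7]
opening: 1.001
```

play_rows(plan=[[[0,0,0,0,0,0,-1],[0,0,0,0,0,0,-1],[-0.03,-0.1,0.02,0,0,0,-1],[-0.03,-0.1,0.02,0,0,0,-1],[-0.03,-0.1,0.02,0,0,0,-1],[-0.03,-0.1,0.02,0,0,0,-1],[-0.02,-0.06,0.01,0,0,0,-1],[0,0,0,0,0,0,-1],[0,0,0,0,0,0,-1],[0,0,0,0,0,0,-1],[0,0,0,0,0,0,-1],[0,0,0,0,0,0,-1]]])

```text
time_s: 12.9
position: [0.6219, -0.3556, 0.1614]
tcp_rot: [[0.966, -0.251, -0.065], [-0.26, -0.933, -0.248], [0.002, 0.256, -0.967]]
force: [0.3, 2.1, -0.1]
opening: 0.135
```

Gripped: 0.135 is about 11.7 mm, so this is the 12 mm spacer. I lift it, straighten the tool and carry it to the gap.

play_rows(plan=[[[0.02,0.08,0.3,0,0,0,-1],[0.04,0.16,0.6,0,0,0,-1],[0.055,0.2,0.8,0,0,0,-1],[0.055,0.2,0.8,0.0269,-0.007,0,-1],[0.055,0.2,0.8,0.0269,-0.007,0,-1],[0.055,0.2,0.8,0.0269,-0.007,0,-1],[0.06,0.93,0,0,0,0.02,-1],[0.06,0.93,0,0,0,0.02,-1],[0.06,0.93,0,0,0,0.02,-1],[0.06,0.93,0,0,0,0.02,-1],[0.06,0.93,0,0,0,0.02,-1],[0.04,0.7,0,0,0,0.02,-1]]])

```text
time_s: 14.1
position: [0.6524, -0.0342, 0.368]
tcp_rot: [[0.993, 0.118, 0.001], [0.118, -0.993, 0.001], [0.001, -0.001, -1.0]]
force: [0.1, -0.2, -0.3]
opening: 0.138
```

play_rows(plan=[[[0.07,0.17,-0.56,0,0,0,-1],[0,0,-0.56,0,0,0,-1],[0,0,0,0,0,0,-1],[0,0,0,0,0,0,-1]]])

```text
time_s: 14.5
position: [0.6563, -0.0288, 0.3113]
tcp_rot: [[0.993, 0.114, -0.001], [0.114, -0.993, 0.001], [-0.001, -0.001, -1.0]]
force: [0.3, -0.8, 0.1]
opening: 0.138
```

```bash
cat > gap.py <<'E'
from h import *
s=read_state();im=np.ascontiguousarray(capture("wrist")[:,:,::-1]);cv2.imwrite("pics/w7.png",im);im=im.astype(int)
print(np.round(s["position"],4),np.round(s["tcp_rot"],4).tolist(),s["time_s"],s["opening"])
R=np.array(s["tcp_rot"]);tp=lambda uv,z:(R.T@(onz("wrist",uv,z,s)-np.array(s["position"]))*1e3).round(1)[:2].tolist()
for r in range(110,215,8):
    p=im[r];sat=p.max(1)-p.min(1);v=p.min(1)
    a=[c for c in range(290,345) if sat[c]>=45>sat[c+1]];b=[c for c in range(300,350) if v[c]<200<=v[c+1]]
    d=np.where((p[290:350,2]<125)&(p[290:350,2]-p[290:350,0]>35))[0]+290
    f=s["position"][2]-.14
    print(r,a,b,"gap",tp((a[0]+.5,r),.119) if a else"",tp((b[-1]+.5,r),.119) if b else"","dark",(d.min(),d.max(),tp((d.min()-.5,r),f),tp((d.max()+.5,r),f)) if len(d) else "")
E
python3 gap.py
```

```text
[ 0.6563 -0.0288  0.3113] [[0.9935, 0.114, -0.0006], [0.114, -0.9935, 0.0005], [-0.0005, -0.0006, -1.0]] 14.5 0.13769447339265534
110 [] [] gap   dark 
118 [] [] gap   dark 
126 [308] [322] gap [83.1, -8.5] [83.1, 4.6] dark (np.int64(308), np.int64(309), [81.6, -8.0], [81.6, -6.4])
134 [308] [322] gap [75.5, -8.6] [75.5, 4.6] dark (np.int64(308), np.int64(309), [75.1, -8.0], [75.1, -6.4])
142 [308] [322] gap [67.8, -8.6] [67.8, 4.7] dark (np.int64(308), np.int64(309), [68.5, -8.0], [68.5, -6.4])
150 [308] [322] gap [60.2, -8.6] [60.2, 4.7] dark (np.int64(308), np.int64(309), [62.0, -8.1], [62.0, -6.4])
158 [308] [322] gap [52.5, -8.6] [52.5, 4.7] dark (np.int64(308), np.int64(309), [55.5, -8.1], [55.5, -6.5])
166 [308] [322] gap [44.9, -8.6] [44.8, 4.7] dark (np.int64(308), np.int64(309), [49.0, -8.1], [49.0, -6.5])
174 [308] [322] gap [37.2, -8.7] [37.1, 4.7] dark (np.int64(308), np.int64(309), [42.4, -8.1], [42.4, -6.5])
182 [308] [322] gap [29.4, -8.7] [29.4, 4.7] dark (np.int64(308), np.int64(309), [35.8, -8.2], [35.8, -6.5])
190 [308, 324] [325] gap [21.6, -8.8] [21.6, 7.6] dark (np.int64(308), np.int64(324), [29.2, -8.2], [29.2, 5.7])
198 [308, 326] [326] gap [13.8, -8.8] [13.8, 8.6] dark (np.int64(308), np.int64(325), [22.5, -8.2], [22.5, 6.6])
206 [327] [327] gap [5.9, 9.6] [5.9, 9.6] dark (np.int64(308), np.int64(326), [15.8, -8.3], [15.8, 7.4])
214 [328] [328] gap [-2.0, 10.6] [-2.0, 10.6] dark (np.int64(308), np.int64(327), [9.0, -8.3], [9.0, 8.3])
```

The gap centre is 1.7 mm towards +y of the foot, and its seen width is 13.3 mm, so the 12 mm spacer should fit. Next I descend gently.

play_rows(plan=[[[0,0.034,0,0,0,0,-1],[0,0,-0.5,0,0,0,-1],[0,0,-0.3,0,0,0,-1],[0,0,-0.1,0,0,0,-1],[0,0,-0.1,0,0,0,-1],[0,0,-0.1,0,0,0,-1],[0,0,0,0,0,0,-1]]])

```text
time_s: 15.25
position: [0.6568, -0.0265, 0.2562]
tcp_rot: [[0.994, 0.113, 0.001], [0.113, -0.994, 0.002], [0.001, -0.002, -1.0]]
force: [0.7, 0.9, -1.1]
opening: 0.137
```

play_rows(plan=[[[0,0,-0.08,0,0,0,-1],[0,0,-0.08,0,0,0,-1],[0,0,-0.1,0,0,0,-1],[0,0,-0.1,0,0,0,-1],[0,0,-0.1,0,0,0,-1],[0,0,0,0,0,0,-1]]])

```text
time_s: 15.85
position: [0.6557, -0.0265, 0.2313]
tcp_rot: [[0.994, 0.114, -0.002], [0.114, -0.994, 0.002], [-0.002, -0.002, -1.0]]
force: [-0.0, 2.8, -2.8]
opening: 0.136
```

play_rows(plan=[[[0,0.01,-0.1,0,0,0,-1],[0,0,-0.2,0,0,0,-1],[0,0,-0.2,0,0,0,-1],[0,0,-0.2,0,0,0,-1],[0,0,0,0,0,0,-1]]])

```text
time_s: 16.35
position: [0.6551, -0.0262, 0.1951]
tcp_rot: [[0.993, 0.114, -0.004], [0.114, -0.993, 0.002], [-0.004, -0.002, -1.0]]
force: [-0.8, 3.7, -2.5]
opening: 0.137
```

play_rows(plan=[[[0,0.04,0,0,0,0,-1],[0,0,0,0,0,0,-1],[0,0,0,0,0,0,-1]]])

```text
time_s: 16.65
position: [0.6567, -0.0252, 0.1981]
tcp_rot: [[0.993, 0.114, 0.001], [0.114, -0.993, -0.001], [0.0, 0.001, -1.0]]
force: [-0.8, 0.3, -0.9]
opening: 0.138
```

play_rows(plan=[[[0,0.04,0,0,0,0,-1],[0,0,0,0,0,0,-1],[0,0,0,0,0,0,-1]]])

```text
time_s: 16.95
position: [0.6567, -0.0233, 0.1982]
tcp_rot: [[0.993, 0.114, 0.001], [0.114, -0.993, -0.001], [0.001, 0.001, -1.0]]
force: [-0.5, -3.0, -0.8]
opening: 0.135
```

Moving about 2-3 mm across goes from contact on one side to contact on the other, so there is hardly any play and the 12 mm spacer is the fit. I centre it and lower fully.

play_rows(plan=[[[0,-0.025,0,0,0,0,-1],[0,0,-0.2,0,0,0,-1],[0,0,-0.2,0,0,0,-1],[0,0,-0.2,0,0,0,-1],[0,0,-0.2,0,0,0,-1],[0,0,-0.15,0,0,0,-1],[0,0,0,0,0,0,-1]]])

```text
time_s: 17.65
position: [0.6555, -0.0237, 0.1482]
tcp_rot: [[0.994, 0.114, -0.003], [0.114, -0.994, 0.001], [-0.003, -0.002, -1.0]]
force: [0.1, -2.0, -2.6]
opening: 0.136
```

play_rows(plan=[[[0,-0.01,-0.04,0,0,0,-1],[0,0,-0.04,0,0,0,-1],[0,0,-0.03,0,0,0,-1],[0,0,0,0,0,0,-1]]])

```text
time_s: 18.05
position: [0.6564, -0.0239, 0.1447]
tcp_rot: [[0.993, 0.114, -0.0], [0.114, -0.993, 0.001], [0.0, -0.001, -1.0]]
force: [0.8, -0.2, -0.5]
opening: 0.137
```

play_rows(plan=[[[0,0,-0.04,0,0,0,-1],[0,0,-0.03,0,0,0,-1],[0,0,0,0,0,0,-1]]])

```text
time_s: 18.35
position: [0.6562, -0.024, 0.1409]
tcp_rot: [[0.993, 0.114, -0.001], [0.114, -0.993, 0.001], [-0.001, -0.001, -1.0]]
force: [0.9, -0.6, -1.6]
opening: 0.138
```

play_rows(plan=[[[0,0,0,0,0,0,0],[0,0,0,0,0,0,0],[0,0,0,0,0,0,0],[0,0,0,0,0,0,0],[0,0,0,0,0,0,0],[0,0,0,0,0,0,0],[0,0,0.3,0,0,0,0],[0,0,0.6,0,0,0,0],[0,0,0.8,0,0,0,0],[0,0,0.8,0,0,0,0],[0,-0.2,0.8,0,0,0,0],[-0.6,-0.6,0.2,0,0,0,0]]])

```text
time_s: 19.55
position: [0.6315, -0.0635, 0.3233]
tcp_rot: [[0.993, 0.118, 0.015], [0.118, -0.993, -0.002], [0.015, 0.003, -1.0]]
force: [0.3, -1.4, 1.4]
opening: 0.505
```

play_rows(plan=[[[-0.7,-0.7,0,0,0,0,0],[-0.7,-0.7,0,0,0,0,0],[0,0,0,0,0,0,0],[0,0,0,0,0,0,0]]])

```text
time_s: 19.95
position: [0.556, -0.1349, 0.3176]
tcp_rot: [[0.994, 0.111, 0.002], [0.111, -0.994, 0.001], [0.002, -0.001, -1.0]]
force: [-0.2, 0.5, -0.8]
opening: 0.501
```

Run:
```python
from h import *
s=read_state();print(np.round(s["position"],3),s["time_s"],s["opening"],np.round(s["force"],1))
w=capture("wrist")[:,:,::-1];t=capture("top")[:,:,::-1];sc=capture("scene")[:,:,::-1]
for n,i in(("w8",w),("t8",t),("s8",sc)):cv2.imwrite(f"pics/{n}.png",i)
a=cv2.resize(t[110:260,310:530],(396,270));b=cv2.resize(sc[190:360,150:400],(397,270))
c=cv2.resize(w[0:300],(640,300));top=np.hstack([a,b]);c=np.hstack([c,np.zeros((300,153,3),np.uint8)])
cv2.imwrite("pics/v8.png",np.vstack([top,c]))
```

```text
[ 0.556 -0.135  0.318] 19.95 0.5013593703455811 [-0.2  0.5 -0.8]
```

View pics/v8.png

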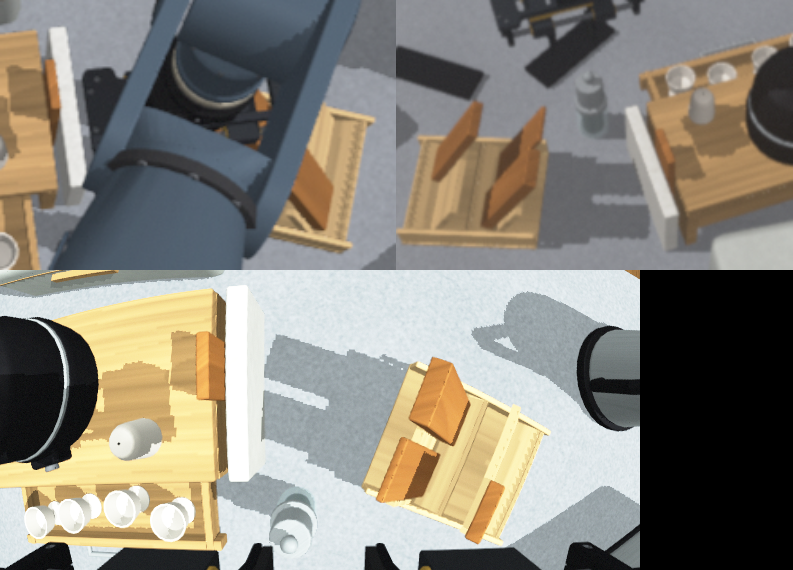

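The 12 mm spacer stands in the gap at wrist-crop (210,365), and the other three are in the rack. Cups, cooker, salt and mill look undisturbed. Next I check the height of the spacer's top by triangulation.

Run:
```python
from h import *
s=read_state()
def poly(f,x0,y0,x1,y1):
    im=cv2.imread(f);m=np.zeros(im.shape[:2],np.uint8)
    m[y0:y1,x0:x1]=cv2.inRange(cv2.cvtColor(im,cv2.COLOR_BGR2HSV),(5,130,40),(14,255,255))[y0:y1,x0:x1]
    n,l,st,c=cv2.connectedComponentsWithStats(m);i=1+st[1:,4].argmax()
    cs,_=cv2.findContours((l==i).astype(np.uint8),0,2);return cv2.approxPolyDP(cs[0],2.5,True)[:,0].tolist()
print("wrist",poly("pics/w8.png",190,55,230,140));print("scene",poly("pics/s8.png",305,262,335,315));print("top",poly("pics/t8.png",331,135,350,190))
g=np.array([.6563,-.0262]);x=np.array([.9936,.113]);y=np.array([-.113,.9936])
for z in(.17,.18):
    for dx in(.03,-.03):
        for dy in(.006,-.006):
            X=np.r_[g+dx*x+dy*y,z];print(z,dx,dy,[proj(n,X,s).round(1).tolist() for n in("wrist","scene","top")])
```

```text
wrist [[212, 95], [209, 111], [216, 116], [212, 118], [210, 113], [210, 119], [218, 118], [223, 126], [219, 123], [224, 124], [224, 98], [219, 110], [212, 103]]
scene [[315, 271], [315, 286], [323, 302], [321, 297], [324, 297], [325, 290]]
top [[337, 143], [335, 159], [339, 186], [342, 163]]
0.17 0.03 0.006 [[198.5, 62.6], [324.3, 291.5], [335.7, 143.0]]
0.17 0.03 -0.006 [[211.8, 61.4], [319.4, 292.9], [341.4, 142.3]]
0.17 -0.03 0.006 [[198.6, 131.2], [316.0, 270.3], [339.5, 170.8]]
0.17 -0.03 -0.006 [[212.0, 130.4], [311.1, 271.6], [345.3, 170.1]]
0.18 0.03 0.006 [[194.8, 60.5], [324.4, 289.3], [335.8, 141.4]]
0.18 0.03 -0.006 [[208.5, 59.1], [319.4, 290.7], [341.7, 140.6]]
0.18 -0.03 0.006 [[194.9, 131.1], [316.0, 268.0], [339.8, 169.3]]
0.18 -0.03 -0.006 [[208.6, 130.3], [311.1, 269.4], [345.6, 168.6]]
```

The top corners fit z=0.17 in the scene and top views (rows 271/290 and 143), so the spacer is fully down. I hand in now.

```bash
python3 -c "
from rig import *
print(hand_in())"
```

```text
the job is handed in; nothing more can be done
None
```

I handed the job in at about 20 s on the robot's clock. The 12 mm spacer is the one that just fits: it stands in the gap, let go. The 8, 16 and 20 mm spacers lean in the rack.

- **8 mm:** I lowered its foot to about 43 mm below the shelf top. It met no contact force, so it is loose, and I put it back in its own place in the rack.
- **12 mm:** it went in with forces below 4 N. Moving it about 2–3 mm sideways went from touching one side to touching the other. The gap looked 13–15 mm wide in the pictures.
- **16 and 20 mm:** I did not move these.

**Last checks:**
- **Height:** the top corners of the 12 mm spacer match a height of 170 mm in the scene and top views, so it is fully down. The wrist view read slightly higher, about 174 mm by eye; the automatic outline there was too patchy to use. I take this as measurement error.
- **Other things:** the egg cups, cooker, salt shaker and pepper mill looked undisturbed in the last pictures. I did not measure them or the tray, and did not check the lid.
- **Robot:** the gripper was clear of everything at the end.

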